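# Seat a syringe in a V cradle and clamp it

### The arm

A 7-joint arm with a two-finger parallel gripper is mounted at the origin on a cart in front of the work surface, level with it; the furniture and walls round the work are solid. World frame = base frame: x ahead of the robot, y to its left, z up, the work surface at z = 0. Lengths are in mm, angles in rad, forces in N, time in s.
With the tool pointing down it reaches from about 400 to 875 mm from the base axis. Payload 4.4 kg.
Tool frame: the origin (TCP) lies at the very end of the fingers, on their centre line; the grasp point (between the pads) lies 19 mm behind it; z points along the fingers, y is the line along which they close (so a half turn about z gives the same grasp; the last joint's range is limited). The gripper opens to 85 mm and grips with 20 to 120 N. Pads are 22 mm wide; open, the fingers measure 114 mm over their backs; the gripper's body (76 mm by 85 mm) begins 54 mm behind the grasp point. The pads swing forward as they close: fully open they stand 13 mm farther back than shut.
Start: joints at [-1.329, 0.628, 0.038, 1.517, -0.027, 0.996, -0.02], TCP at [196.902, 619.474, 231.313] pointing down, gripper open.
Joint ranges: [-3.06, 3.06], [-0.37, 2.12], [-1.25, 1.32], [0.18, 2.47], [-1.1, 4.24], [0.23, 1.98], [-2.94, 2.94]. Speed limits (rad/s): [2.57, 2.57, 3.14, 3.14, 3.14, 3.14, 3.14].

### API

Orientations are given as [roll, pitch, yaw] about the fixed x, y, z axes, in that order (R = Rz(yaw) Ry(pitch) Rx(roll)).
In Python, from cell import read_state, get_image, camera_info, finish_job gives the robot as it stands.
- The arm moves only by the tool play_rows, never from a script. Its argument "deltas" is one flat list of numbers, 7 for each row, row after row: the shift along the tool's x, y, z in mm, then the turn, a rotation vector about the tool's x, y, z in rad, then the opening, from 0 (shut) to 1 (fully open). In form: [dx, dy, dz, ax, ay, az, grip, dx, dy, dz, ax, ay, az, grip, ...]. A call has 1 to 10 rows; each row is the pose to reach, as a shift and turn from the pose commanded when the call began, along the tool's axes at that moment; what a row does not reach only later rows make up. A row lasts 1/8 s, in which the tool goes at most 62.5 mm and 10.7 degrees, less where a joint would pass 70% of its speed; a pose out of reach is approached as far as the arm can. A call with a gripper value outside its range is refused whole. The fingers move at their own pace and stop on an object; the grip force is fixed at half the most. Time passes only in rows, so rows that repeat a pose let the fingers close. It gives the time, the measured TCP pose, the force, the opening and the grip force at its end, in the units of the state.
- read_state(): the state, without advancing time (a new reading comes with each control period).
- get_image(name): name is "scene" or "top"; returns the picture (400x640x3 uint8, red, green, blue); there is no depth.
- camera_info(name): a dict with "fx", "fy", "cx", "cy" (pixels), "distortion" ([k1, k2, p1, p2, k3] as OpenCV has them; the pictures are not rectified), "T" (4x4, takes a point from camera to world coordinates). Camera axes: x right, y down, z forward; pixel columns grow to the right and rows downward; lengths in mm; the calibration is good to about 2 mm. A picture is of the moment at which its call begins. camera_info takes no time and is no camera call.
- finish_job(): hands the job in; it is judged then, once.
The state is a dict: "clock": time; "qpos": joint angles; "qd": joint speeds; "tau": joint torques, N m; "eef_pos": TCP position; "tool_rot": TCP orientation; "force": force on the tool from outside, world axes, zero at the start; "torque": the same for the moment, N m; "width": finger opening in mm; "gripper_force": force on a finger pad.
Only numpy, scipy, OpenCV 4.12 (cv2) and the standard library are available. Lean on these libraries where they do the work, as an engineer would, in place of code of your own. Each camera call takes 0.05 s, during which the arm holds its last target. There are 200 camera calls.

### The job

Load the empty 50 ml syringe into the V cradle: lay it in the two V saddles with its nozzle pointing to the forked nose stop, then push it along the Vs until its shoulder bears on the stop's lightly sprung face plate and comes firm (about 5 newtons), keep it pressed there for about a second, and do not shift the stop, which slips if pushed hard. Then swing the clamp strap over and press it down so that its sprung pad stays pressed on the barrel, without crushing it; leave the syringe centred, touching the stop and clamped, and the other things on the worktop undisturbed.

Things in the scene. Friction and masses are not known exactly. Their poses are not given: they have to be found in the camera images.
- syringe: Clear 50 ml syringe, plunger fully in, rigid, 60 g. Origin mid-barrel on the axis; +x to the nozzle. Barrel 28 mm diameter, x -60 to +60 mm; finger flange at x -60 to -63, 44 (y) by 28 mm (z); then a 16 mm stem and the round thumb disc, 26 mm diameter, rear face at x -76, which may be pushed. Nozzle 6 mm diameter, x +60 to +72. Starts lying on the worktop, axis at z 14 mm.
- shoulder (a point): Centre of the syringe barrel's front end face (shoulder, from which the nozzle stands out): 60 mm along +x from the syringe's origin.
- cradle: White base plate, fixed, 115 (x) by 190 mm (y), top at 12 mm; origin on the worktop. Two grey 90 degree V saddles, 46 mm wide, tops at 55 mm, 20 mm long, at y -38 and +42: the gap of 60 mm between takes gripper fingers. The syringe lies along y, nozzle to +y. Steel hinge ears by the +y saddle at x 29 to 43, y 28 to 56, tops 75 mm up.
- seat (a point): Point on the axis of a 28 mm barrel that rests in both Vs, between the saddles: cradle x = 0, y = 0, 55 mm above the worktop. Axes as the cradle's.
- nose_stop: Forked steel carriage at the cradle's +y end, 36 mm wide, top 12 mm above the seat axis; nozzle notch 12 wide, from the top to 8 below the axis. Origin: its -y face at axis height, 68 to 74 mm from the seat along +y; axes as the cradle's. A like forked face plate, which the shoulder meets, stands 4 to 15 mm before it (set anew, not measured): 0.3 N/mm for 3 mm, then firm. Slips at about 11 N.
- strap (a joint): Clamp strap angle (rad): 0 = level over the barrel; grows as it opens up and over to the cradle's +x; 1.57 upright; starts at 2.1 to 2.4 (leaning back). Stiff hinge: stays where left, takes about 4 N at the tab to swing. Below about 0.045 the pad presses on a seated barrel; well pressed at 0.03 to -0.03. End of travel -0.12.
- strap_hinge (a point): Middle of the strap's hinge line (parallel to the cradle's y): cradle x = 36 mm, y = 42 mm, 22 mm above the seat axis. The strap is a steel bar 14 mm wide (along y) and 5 mm thick, 70 mm long from the hinge, pointing to the cradle's -x when closed, above the +y saddle.
- strap_tab (a point): Middle of the black tab at the strap's free end, on its outer face (upper face when closed), 62 mm from the hinge line, where it is to be pushed; the tip is 8 mm farther out. Seen along +x from the robot it may be swept over by a finger placed behind it (on the +x side), then pressed down from above.
- pressure_pad: Black rubber pad 14 by 14 mm on the strap's inner face, 36 mm from the hinge, so above the barrel's axis when closed; sprung (3.5 N per mm, 4 mm travel). About 8 N down at the tab presses it on the barrel with about 7 N; the hinge friction then keeps up to about 7 N on it. Origin in the strap's mid-plane; pad face 9.6 mm below it.
- reagent_bottle: Bystander: small brown reagent bottle with a white dropper cap, 31x32x78 mm, standing; origin under its centre.
- dish: Bystander: closed flat petri dish, 58 mm diameter, 12 mm high; origin under its centre.
- pad_of_notes: Bystander: square yellow pad of notes 76x76x16 mm; origin under its centre.

How it is judged (in metres and radians):
On the way, in this order (a step that is already met when the one before it is completed fails the run):
1. the syringe lies in both Vs and its shoulder is pressed on the nose stop with 2 to 8 N, the strap still open (x of shoulder in the frame of seat between -0.0025 and 0.0025 m and z of shoulder in the frame of seat between -0.003 and 0.003 m and angle between the x axis of syringe and the y axis of cradle, either way round below 0.05 rad and y of shoulder in the frame of nose_stop between -0.017 and 0.001 m and contact force between syringe and nose_stop between 2 and 8 N and value of joint strap above 0.5 rad), for 0.4 s.
2. the strap's pad is pressed on the seated barrel with over 2 N (x of shoulder in the frame of seat between -0.0025 and 0.0025 m and z of shoulder in the frame of seat between -0.003 and 0.003 m and angle between the x axis of syringe and the y axis of cradle, either way round below 0.05 rad and y of shoulder in the frame of nose_stop between -0.017 and 0.001 m and contact force between pressure_pad and syringe above 2 N), for 0.2 s.
At the end, for the whole second after the job is handed in: Syringe at rest in both Vs: axis within 0.05 rad, shoulder within 2.5 mm sideways and 3 mm in height of the seat axis, still touching the stop (over 0.05 N); strap below 0.06 rad, its pad pressing on the barrel with over 1.5 N (x of shoulder in the frame of seat between -0.0025 and 0.0025 m and z of shoulder in the frame of seat between -0.003 and 0.003 m and angle between the x axis of syringe and the y axis of cradle, either way round below 0.05 rad and y of shoulder in the frame of nose_stop between -0.017 and 0.001 m and contact force between pressure_pad and syringe above 1.5 N and value of joint strap below 0.06 rad and contact force between syringe and nose_stop above 0.05 N and linear speed of syringe below 0.01 m/s).
It fails at once if the nose stop is shifted more than 2.5 mm (distance of nose_stop from where it was at the start of the episode above 0.0025 m).
It fails at once if the pad crushes the barrel (over 20 N) (contact force between pressure_pad and syringe above 20 N).
It fails at once if the syringe is driven into the cradle with more than 45 N (contact force between syringe and cradle above 45 N).
It fails at once if a bystander (bottle, petri dish or pad of notes) is moved more than 15 mm (distance of any of reagent_bottle, dish, pad_of_notes from where it was at the start of the episode above 0.015 m).
It also fails if it takes over 72 s, if anything falls off the work surface, if the arm or the gripper's body presses on something with over 40 N, if the wrist force passes 120 N, or if a joint passes its speed limit or range.

## Working session

There is one attempt and no reset: what is moved stays moved. The work goes in short steps, Python scripts to look and compute and a tool call to move; the robot and the scene stay as the last step left them, time stands still between calls to the robot, and variables do not carry over. Pictures are saved under pics/ and viewed, at most 10 in all, crops included, and the job is handed in when it is done.

Besides the shell and the picture viewer there is one more tool, called after "Call:" as name(argument=value, ...) on one line, values as JSON. play_rows: Moves the arm, as the interface text tells. Its arguments: {"type":"object","properties":{"deltas":{"type":"array"}},"required":["deltas"]}

```bash
mkdir -p pics; python3 - <<'E'
from cell import *
import cv2
s=read_state(); print({k:s[k] for k in s})
for n in("scene","top"):
    im=get_image(n); cv2.imwrite(f"pics/{n}0.png",im[:,:,::-1]); print(camera_info(n))
E
```

```text
{'clock': 0.0, 'qpos': array([-1.32881064,  0.62932467,  0.03840578,  1.51840151, -0.02700246,
        0.99625873, -0.02002072]), 'qd': array([-0.00039593, -0.0007486 ,  0.00031332, -0.00030621, -0.00013574,
       -0.00107653,  0.00147282]), 'tau': array([-3.68252968e-04, -5.63397467e+01,  1.22604623e+00, -1.93453771e+01,
        1.09304636e-02,  1.01660183e-02,  1.75456995e-05]), 'eef_pos': array([196.67852275, 618.87073185, 230.39159617]), 'tool_rot': array([-3.13971710e+00,  8.44050528e-07,  2.83381342e+00]), 'force': array([-0.15156857,  0.15169733,  0.64046035]), 'torque': array([0.01991528, 0.00298997, 0.0140776 ]), 'gripper_force': 0.0, 'width': 85.6687051812541}
{'fx': 517.1825651349419, 'fy': 517.1825651349419, 'cx': 319.64703088057183, 'cy': 189.2496836152169, 'distortion': array([0.0009519, 0.       , 0.       , 0.       , 0.       ]), 'T': array([[ 8.36936304e-01, -2.88135748e-01,  4.65312169e-01,
        -4.57154882e+01],
       [-5.47067926e-01, -4.15659892e-01,  7.26597233e-01,
        -8.19209088e+02],
       [-1.59470311e-02, -8.62672965e-01, -5.05510679e-01,
         7.26972920e+02],
       [ 0.00000000e+00,  0.00000000e+00,  0.00000000e+00,
         1.00000000e+00]])}
{'fx': 397.3732263857543, 'fy': 397.3732263857543, 'cx': 323.82186279647084, 'cy': 194.065282125397, 'distortion': array([-0.01692561,  0.        ,  0.        ,  0.        ,  0.        ]), 'T': array([[ 4.55760036e-03, -9.86226977e-01,  1.65334746e-01,
         3.74739001e+02],
       [-9.99654300e-01, -8.77466726e-03, -2.47848010e-02,
         1.04151183e+02],
       [ 2.58941967e-02, -1.65164630e-01, -9.85926029e-01,
         1.12291005e+03],
       [ 0.00000000e+00,  0.00000000e+00,  0.00000000e+00,
         1.00000000e+00]])}
```

View pics/scene0.png

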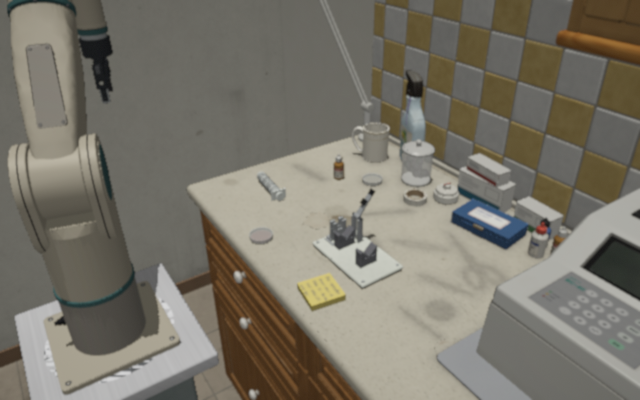

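View pics/top0.png

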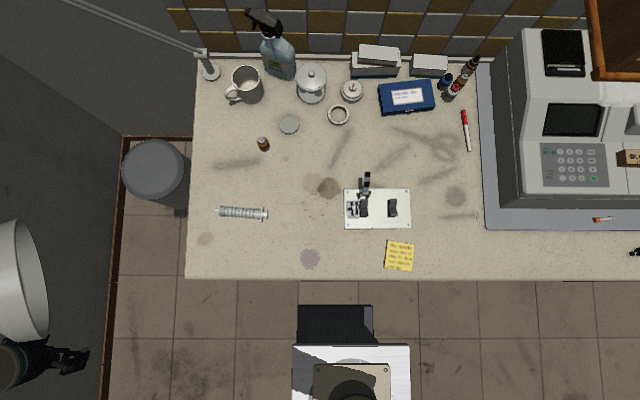

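The scene view shows the syringe at about (271,186) and the cradle at (357,250). In the top view the syringe spans columns 217-268 at row 212, and the cradle plate spans (344-411, 188-229) with the stop on its left. I'll zoom in on both.

```bash
python3 - <<'E'
import cv2,numpy as np
im=cv2.imread("pics/top0.png")
a=cv2.resize(im[190:235,205:280],None,fx=8,fy=8,interpolation=cv2.INTER_CUBIC)[:,:600]
b=cv2.resize(im[166:236,338:418],(600,525)[:2],interpolation=cv2.INTER_CUBIC)
b=b[:,:]
o=np.vstack([cv2.resize(a,(400,240)),cv2.resize(b,(400,350))])
s=cv2.imread("pics/scene0.png"); c=cv2.resize(s[180:290,305:405],(400,440),interpolation=cv2.INTER_CUBIC); d=cv2.resize(s[165:205,245:295],(188,150))
r=np.zeros((590,400,3),np.uint8); r[:440]=c; r[440:,:188]=d
cv2.imwrite("pics/z.png",np.hstack([o,r]))
E
```

```text
(no output)
```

View pics/z.png

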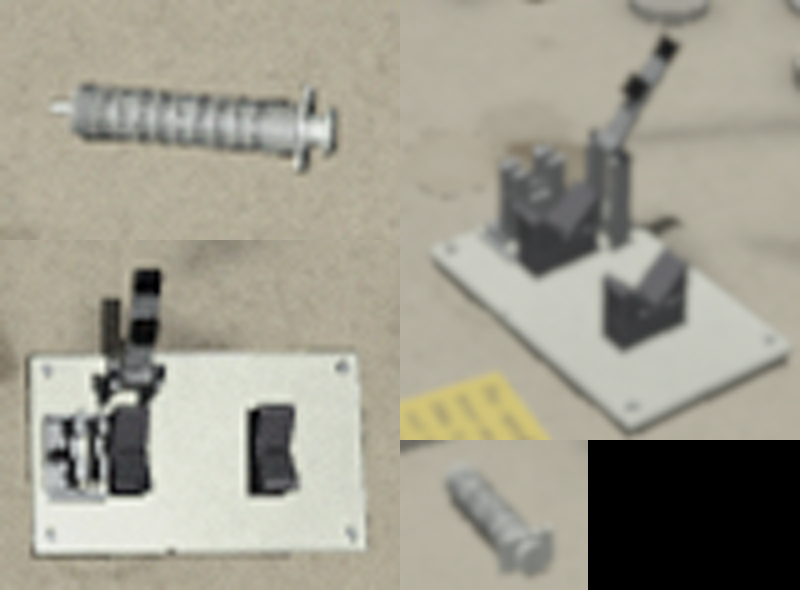

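The zoom shows the nozzle to the left (+y), with the shoulder near (219,210) and the disc rear near (267.5,214.5). The stop is at the cradle's left end and the strap leans back. Next I fit the outlines.

```bash
cat > h.py <<'E'
import numpy as np,cv2,json
from cell import *
from scipy.spatial.transform import Rotation as R
def K(c): return np.array([[c['fx'],0,c['cx']],[0,c['fy'],c['cy']],[0,0,1]])
def ray(n,uv,z):
    c=camera_info(n); p=cv2.undistortPoints(np.float64(uv).reshape(-1,1,2),K(c),c['distortion']).reshape(-1,2)
    d=np.c_[p,np.ones(len(p))]@c['T'][:3,:3].T; o=c['T'][:3,3]
    return o+d*((z-o[2])/d[:,2])[:,None]
def proj(n,P):
    c=camera_info(n); Ti=np.linalg.inv(c['T'])
    return cv2.projectPoints(np.float64(P).reshape(-1,1,3),cv2.Rodrigues(Ti[:3,:3])[0],Ti[:3,3],K(c),c['distortion'])[0].reshape(-1,2)
def rows(p0,r0,p1,r1,):  # total tool-frame shift and turn from pose0 to pose1 (rpy)
    A=R.from_euler('xyz',r0);B=R.from_euler('xyz',r1)
    return np.round(A.inv().apply(np.subtract(p1,p0)),1),np.round((A.inv()*B).as_rotvec(),3)
E
python3 - <<'E'
from h import *
im=cv2.imread("pics/top0.png")
# cradle
print("plate",ray("top",[(344,189),(409.4,188.6),(411,227.8),(345,229)],12).round(1).tolist())
g=im.min(2); m=np.zeros_like(g); m[185:235,340:415]=(g[185:235,340:415]>205)*255
cs,_=cv2.findContours(m,0,2); c=max(cs,key=cv2.contourArea); h=cv2.convexHull(c); q=cv2.boxPoints(cv2.minAreaRect(h)); print(q.tolist(),ray("top",q,12).round(1).tolist())
for n,pts in (("scene",[(313.5,241),(401.5,267),(362.5,286)]),): print(ray(n,pts,12).round(1).tolist())
# saddles in top view z=55: crop (110..150,405..493),(248..297,..)
f=lambda x,y:(338+x/5,166+(y-240)/5)
print("sad",ray("top",[f(130,450),f(272,450)],50).round(1).tolist())
g2=lambda x,y:(205+x/5.333,190+y/5.333)
print("syr shoulder, disc",ray("top",[g2(74,110),g2(335,131)],14).round(1).tolist(), ray("top",[g2(303,88),g2(303,170)],14).round(1).tolist())
k=lambda x,y:(245+(x-400)/3.76,165+(y-440)/3.75)
print("scene syr shoulder,disc",ray("scene",[k(460,476),k(540,555)],14).round(1).tolist())
for n,z,uv in(("top",0,[(263,144),(310,258),(400,255),(289,124)]),):print(ray(n,uv,z).round(0).tolist())
E
```

```text
plate [[576.2, 18.9, 12.0], [579.1, -168.6, 12.0], [467.0, -169.6, 12.0], [462.4, 16.5, 12.0]]
[[345.0, 188.99998474121094], [407.0, 188.99998474121094], [407.0, 226.99998474121094], [345.0, 226.99998474121094]] [[576.2, 16.0, 12.0], [577.8, -161.6, 12.0], [469.1, -158.4, 12.0], [468.0, 16.5, 12.0]]
[[469.7, 16.4, 12.0], [575.9, -171.7, 12.0], [468.7, -173.5, 12.0]]
sad [[517.1, -32.7, 50.0], [517.7, -110.7, 50.0]]
syr shoulder, disc [[511.2, 369.5, 14.0], [501.2, 232.7, 14.0]] [[523.8, 250.1, 14.0], [480.5, 248.8, 14.0]]
scene syr shoulder,disc [[517.4, 371.6, 14.0], [509.6, 234.2, 14.0]]
[[710.0, 254.0, 0.0], [382.0, 114.0, 0.0], [391.0, -139.0, 0.0], [772.0, 180.0, 0.0]]
```

```bash
python3 - <<'E'
from h import *
from scipy.optimize import minimize
G={}
for n in("top","scene"):
    g=cv2.GaussianBlur(cv2.imread(f"pics/{n}0.png").min(2).astype(np.float32),(0,0),1.0)
    G[n]=np.hypot(cv2.Sobel(g,5,1,0),cv2.Sobel(g,5,0,1))
t=np.linspace(.03,.97,60)[:,None]
C=np.array([[57.5,95],[-57.5,95],[-57.5,-95],[57.5,-95]])
P=np.vstack([C[i]*(1-t)+C[(i+1)%4]*t for i in range(4)])
def f(v,ns=("top","scene")):
    c,s=np.cos(v[2]),np.sin(v[2]); W=np.c_[P@np.array([[c,s],[-s,c]])+v[:2],np.full(len(P),12.)]
    return -sum(cv2.remap(G[n],proj(n,W).astype(np.float32),None,1).mean() for n in ns)
for ns in(("top",),("scene",),("top","scene")):
    r=min((minimize(f,[x,y,a],args=(ns,),method="Nelder-Mead",options=dict(initial_simplex=[[x,y,a],[x+4,y,a],[x,y+4,a],[x,y,a+.03]])) for x in(518,521,524) for y in(-79,-76,-73) for a in(0,.02)),key=lambda r:r.fun)
    print(ns,r.x.round(3),r.fun)
print(rows([196.9,619.5,231.3],[-3.1397,0,2.8338],[507,311.6,70],[np.pi,0,1.498]))
E
```

```text
Traceback (most recent call last):
cv2.error: OpenCV(4.12.0) /io/opencv/modules/imgproc/src/imgwarp.cpp:1821: error: (-215:Assertion failed) ((map1.type() == CV_32FC2 || map1.type() == CV_16SC2) && map2.empty()) || (map1.type() == CV_32FC1 && map2.type() == CV_32FC1) in function 'remap'
```

```bash
cat > fit.py <<'E'
from h import *
from scipy.optimize import minimize
G={}
for n in("top","scene"):
    g=cv2.GaussianBlur(cv2.imread(f"pics/{n}0.png").min(2).astype(np.float32),(0,0),1.0)
    G[n]=np.hypot(cv2.Sobel(g,5,1,0),cv2.Sobel(g,5,0,1))
t=np.linspace(.03,.97,60)[:,None]
C=np.array([[57.5,95],[-57.5,95],[-57.5,-95],[57.5,-95]])
P=np.vstack([C[i]*(1-t)+C[(i+1)%4]*t for i in range(4)])
def f(v,ns=("top","scene")):
    c,s=np.cos(v[2]),np.sin(v[2]); W=np.c_[P@np.array([[c,s],[-s,c]])+v[:2],np.full(len(P),12.)]
    return -sum(cv2.remap(G[n],proj(n,W).astype(np.float32)[:,None],None,1).mean() for n in ns)
for ns in(("top",),("scene",),("top","scene")):
    r=min((minimize(f,[x,y,a],args=(ns,),method="Nelder-Mead",options=dict(initial_simplex=[[x,y,a],[x+4,y,a],[x,y+4,a],[x,y,a+.03]])) for x in(518,521,524) for y in(-79,-76,-73) for a in(0,.02)),key=lambda r:r.fun)
    print(ns,r.x.round(3),r.fun)
print(rows([196.9,619.5,231.3],[-3.1397,0,2.8338],[507,311.6,70],[np.pi,0,1.498]))
E
python3 fit.py
```

```text
('top',) [ 5.23272e+02 -7.54860e+01  6.00000e-03] -156.4728240966797Traceback (most recent call last):
  File "fit.py", line 14, in <module>
    r=min((minimize(f,[x,y,a],args=(ns,),method="Nelder-Mead",options=dict(initial_simplex=[[x,y,a],[x+4,y,a],[x,y+4,a],[x,y,a+.03]])) for x in(518,521,524) for y in(-79,-76,-73) for a in(0,.02)),key=lambda r:r.fun)
  File "fit.py", line 14, in <genexpr>
    r=min((minimize(f,[x,y,a],args=(ns,),method="Nelder-Mead",options=dict(initial_simplex=[[x,y,a],[x+4,y,a],[x,y+4,a],[x,y,a+.03]])) for x in(518,521,524) for y in(-79,-76,-73) for a in(0,.02)),key=lambda r:r.fun)
           ~~~~~~~~^^^^^^^^^^^^^^^^^^^^^^^^^^^^^^^^^^^^^^^^^^^^^^^^^^^^^^^^^^^^^^^^^^^^^^^^^^^^^^^^^^^^^^^^^^^^^^^^^^^^^^^^^^^^^^^^^^^
    res = _minimize_neldermead(fun, x0, args, callback, bounds=bounds,
                               **options)
    fxr = func(xr)
    fx = function(np.copy(x), *(wrapper_args + args))
  File "fit.py", line 12, in f
    return -sum(cv2.remap(G[n],proj(n,W).astype(np.float32)[:,None],None,1).mean() for n in ns)
            ~~~^^^^^^^^^^^^^^^^^^^^^^^^^^^^^^^^^^^^^^^^^^^^^^^^^^^^^^^^^^^^^^^^^^^^^^^^^^^^^^^^
  File "fit.py", line 12, in <genexpr>
    return -sum(cv2.remap(G[n],proj(n,W).astype(np.float32)[:,None],None,1).mean() for n in ns)
                               ~~~~^^^^^
  File "h.py", line 10, in proj
    c=camera_info(n); Ti=np.linalg.inv(c['T'])
ValueError: time passes only in moves, steps and waits
```

```bash
sed -i 's/^from cell import \*/import cell,functools\nfrom cell import *\ncamera_info=functools.cache(cell.camera_info)/' h.py; python3 fit.py
```

```text
('top',) [ 5.23272e+02 -7.54860e+01  6.00000e-03] -156.4728240966797
('scene',) [ 5.23018e+02 -7.73490e+01  1.50000e-02] -108.81221008300781
('top', 'scene') [ 5.23271e+02 -7.58560e+01  6.00000e-03] -260.75201416015625
(array([-388.8, -199.2,  161.7]), array([-2.000e-03,  1.000e-03,  1.336e+00]))
```

Call:
play_rows(deltas=[-389,-199,162,0,0,1.336,1,-389,-199,162,0,0,1.336,1,-389,-199,162,0,0,1.336,1,-389,-199,162,0,0,1.336,1,-389,-199,162,0,0,1.336,1,-389,-199,162,0,0,1.336,1,-389,-199,162,0,0,1.336,1,-389,-199,162,0,0,1.336,1,-389,-199,162,0,0,1.336,1,-389,-199,162,0,0,1.336,1])

```text
clock: 1.35
eef_pos: [506.2, 313.3, 69.2]
tool_rot: [-3.14, -0.001, 1.499]
force: [-0.6, 0.3, 0.6]
width: 85.4
gripper_force: 0.0
```

```bash
python3 - <<'E'
from h import *
print(read_state()['eef_pos'])
a=get_image("top")[:,:,::-1];b=get_image("scene")[:,:,::-1]
cv2.imwrite("pics/g1.png",np.hstack([cv2.resize(a[170:245,200:290],(480,400),interpolation=2),cv2.resize(b[130:210,235:299],(320,400),interpolation=2)]))
E
```

```text
[506.23868792 313.26122961  69.21669903]
```

View pics/g1.png

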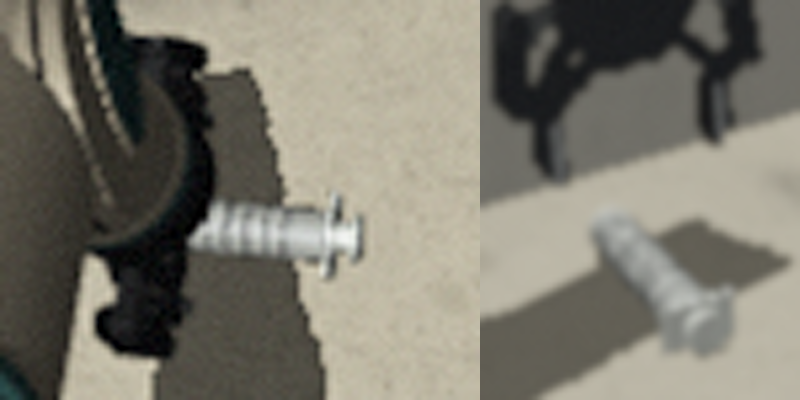

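The open fingers straddle the barrel evenly, so I descend and grip.

Call:
play_rows(deltas=[-1.5,0,40,0,0,0,1,-1.5,0,58,0,0,0,1,-1.5,0,65,0,0,0,1,-1.5,0,65,0,0,0,1])

```text
clock: 1.95
eef_pos: [507.2, 310.8, 4.4]
tool_rot: [-3.142, -0.0, 1.498]
force: [0.3, 0.8, 0.8]
width: 85.6
gripper_force: 0.0
```

Call:
play_rows(deltas=[0,0,0,0,0,0,0.4,0,0,0,0,0,0,0.2,0,0,0,0,0,0,0,0,0,0,0,0,0,0,0,0,0,0,0,0,0])

```text
clock: 2.58
eef_pos: [507.6, 310.7, 5.0]
tool_rot: [3.141, -0.001, 1.498]
force: [-0.6, -0.5, 5.8]
width: 26.2
gripper_force: 58.9
```

Call:
play_rows(deltas=[0,0,-3,0,0,0,0,0,0,-12,0,0,0,0,0,0,-30,0,0,0,0,0,0,-30,0,0,0,0])

```text
clock: 3.08
eef_pos: [508.6, 311.1, 36.3]
tool_rot: [3.139, -0.002, 1.498]
force: [-0.0, 0.3, -0.0]
width: 25.9
gripper_force: 59.0
```

```bash
python3 - <<'E'
from h import *
a=get_image("top")[:,:,::-1];b=get_image("scene")[:,:,::-1]
cv2.imwrite("pics/g2.png",np.hstack([cv2.resize(a[170:245,200:290],(480,400),interpolation=2),cv2.resize(b[130:210,235:299],(320,400),interpolation=2)]))
E
```

```text
(no output)
```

View pics/g2.png

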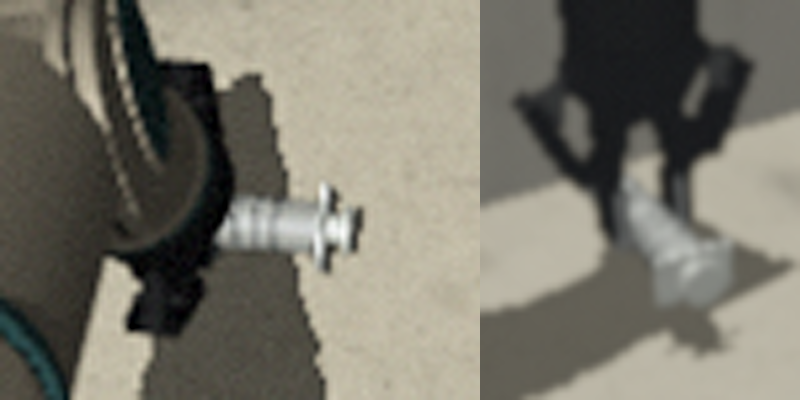

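The syringe is lifted level between the fingers. I lift it high and carry it over the cradle with a turn of 0.08 rad.

Call:
play_rows(deltas=[0,0,-60,0,0,0,0,0,0,-120,0,0,0,0,-40,4,-160,0,0,0,0,-100,11,-160,0,0,-0.04,0,-160,18,-160,0,0,-0.08,0,-220,25,-160,0,0,-0.08,0,-280,31,-160,0,0,-0.08,0,-340,37,-160,0,0,-0.08,0,-396,43.4,-160,0,0,-0.08,0,-396,43.4,-160,0,0,-0.08,0])

```text
clock: 4.42
eef_pos: [520.8, -94.0, 194.4]
tool_rot: [3.141, 0.003, 1.568]
force: [-0.0, 1.0, 0.3]
width: 26.2
gripper_force: 59.2
```

Call:
play_rows(deltas=[0,0,0,0,0,0,0,0,0,0,0,0,0,0])

```text
clock: 4.68
eef_pos: [521.6, -85.6, 194.0]
tool_rot: [-3.141, -0.001, 1.581]
force: [0.2, 1.0, -0.1]
width: 26.2
gripper_force: 59.2
```

```bash
python3 - <<'E'
from h import *
s=read_state();print(s['eef_pos'],s['tool_rot'],s['force'])
f=[200+325/5.333,170+227/5.333]; print("flange at grip2",ray("top",[f],45))
a=get_image("top")[:,:,::-1];b=get_image("scene")[:,:,::-1]
cv2.imwrite("pics/top3.png",a);cv2.imwrite("pics/scene3.png",b)
cv2.imwrite("pics/g3.png",np.hstack([cv2.resize(a[160:240,330:420],(450,400),interpolation=2),cv2.resize(b[155:255,310:397],(348,400),interpolation=2)]))
E
```

```text
[521.56619931 -85.64728524 193.96036321] [-3.14084526e+00 -1.03813534e-03  1.58067088e+00] [ 0.19656035  0.99248957 -0.05461901]
flange at grip2 [[502.95558089 247.91161035  45.        ]]
```

View pics/g3.png

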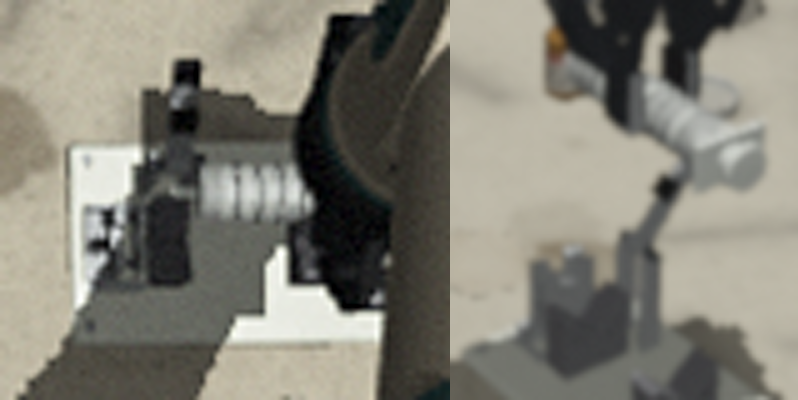

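The held syringe is above the cradle with its nozzle towards the stop. In the scene crop the disc centre is about (745,160) and the barrel front about (565,75). I check its tilt against the prediction.

```bash
python3 - <<'E'
from h import *
for dz in(6,9,12):
  p=proj("scene",[[521.6,-87.3-76,194+dz],[521.6,-87.3+60,194+dz],[521.6,-87.3+72,194+dz]]); print(dz,[(450+(u-310)*4,(v-155)*4) for u,v in p.round(2)])
p=proj("top",[[521.6,-27.3,203],[521.6,-15.3,203],[500,-120,0]]);print((p-[330,160])*5)
b=cv2.imread("pics/scene3.png"); x0,y0=330,155
cv2.imwrite("pics/g4.png",cv2.resize(b[155:210,325:400],(750,550),interpolation=cv2.INTER_CUBIC))
E
```

```text
6 [(np.float64(744.1199999999999), np.float64(175.0)), (np.float64(582.0799999999999), np.float64(65.88)), (np.float64(569.2), np.float64(57.15999999999997))]
9 [(np.float64(744.4000000000001), np.float64(169.76)), (np.float64(582.1199999999999), np.float64(60.91999999999996)), (np.float64(569.2), np.float64(52.24000000000001))]
12 [(np.float64(744.72), np.float64(164.48000000000002)), (np.float64(582.1600000000001), np.float64(55.960000000000036)), (np.float64(569.24), np.float64(47.32000000000005))]
[[199.219504   187.86666033]
 [173.79554703 187.64917467]
 [311.7596065  282.27748348]]
```

View pics/g4.png

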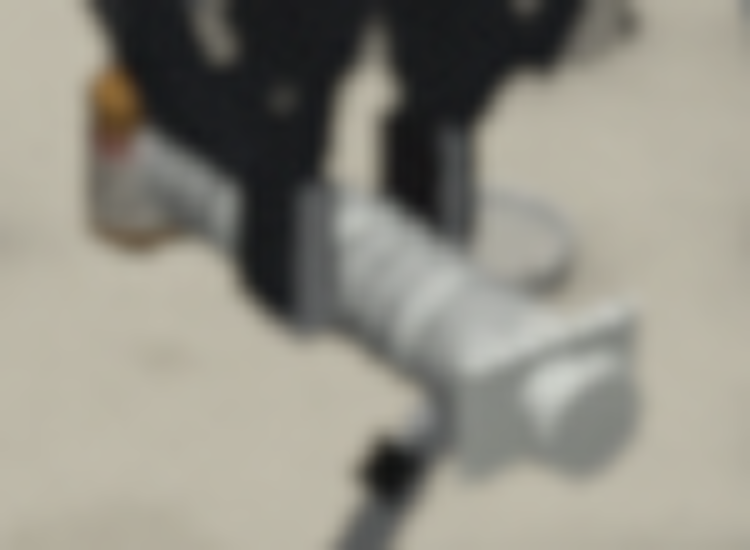

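The syringe seems to sit slightly nose-down and low in the grip. The Vs will level it, so I lower it in stages and watch the force.

Call:
play_rows(deltas=[-3.5,1.4,40,0,0,0,0,-3.5,1.4,80,0,0,0,0,-3.5,1.4,115,0,0,0,0,-3.5,1.4,130,0,0,0,0,-3.5,1.4,130,0,0,0,0,-3.5,1.4,130,0,0,0,0])

```text
clock: 5.52
eef_pos: [524.0, -91.2, 65.4]
tool_rot: [3.139, 0.0, 1.578]
force: [1.8, -0.0, -0.3]
width: 26.2
gripper_force: 59.2
```

Call:
play_rows(deltas=[0,0,3,0,0,0,0,0,0,6,0,0,0,0,0,0,6,0,0,0,0])

```text
clock: 5.9
eef_pos: [523.0, -91.1, 58.4]
tool_rot: [3.142, -0.0, 1.578]
force: [-0.3, -0.4, -0.7]
width: 26.0
gripper_force: 59.2
```

Call:
play_rows(deltas=[2.5,0,2,0,0,0,0,2.5,0,4,0,0,0,0,2.5,0,4,0,0,0,0])

```text
clock: 6.28
eef_pos: [522.9, -88.5, 54.1]
tool_rot: [-3.141, -0.0, 1.578]
force: [0.6, 0.1, -0.1]
width: 26.1
gripper_force: 59.2
```

Call:
play_rows(deltas=[0,0,2,0,0,0,0,0,0,3,0,0,0,0,0,0,3,0,0,0,0])

```text
clock: 6.65
eef_pos: [522.9, -88.7, 51.2]
tool_rot: [-3.141, 0.0, 1.578]
force: [-0.4, -0.1, -0.1]
width: 25.8
gripper_force: 59.2
```

Call:
play_rows(deltas=[0,0,1,0,0,0,0,0,0,2,0,0,0,0,0,0,2,0,0,0,0])

```text
clock: 7.02
eef_pos: [522.9, -88.6, 49.2]
tool_rot: [-3.141, -0.0, 1.578]
force: [0.5, -0.5, -0.2]
width: 26.1
gripper_force: 59.2
```

Call:
play_rows(deltas=[0,0,1,0,0,0,0,0,0,2,0,0,0,0,0,0,2,0,0,0,0])

```text
clock: 7.4
eef_pos: [522.7, -88.6, 47.6]
tool_rot: [-3.141, -0.0, 1.578]
force: [-2.3, -0.2, 4.5]
width: 25.6
gripper_force: 59.9
```

Call:
play_rows(deltas=[0,-1,0,0,0,0,0,0,-1,1,0,0,0,0,0,-1,1,0,0,0,0])

```text
clock: 7.78
eef_pos: [521.7, -88.7, 46.6]
tool_rot: [-3.141, -0.0, 1.578]
force: [-2.1, 0.1, 6.2]
width: 25.8
gripper_force: 60.1
```

Call:
play_rows(deltas=[0,0,1,0,0,0,0,0,0,1,0,0,0,0])

```text
clock: 8.02
eef_pos: [521.6, -88.7, 46.4]
tool_rot: [-3.141, -0.001, 1.577]
force: [-4.0, 0.6, 14.7]
width: 25.8
gripper_force: 60.9
```

Call:
play_rows(deltas=[0,-0.7,-0.5,0,0,0,0,0,-0.7,-0.5,0,0,0,0.45,0,-0.7,-0.5,0,0,0,0.7,0,-0.7,-0.5,0,0,0,0.7,0,-0.7,-0.5,0,0,0,0.7])

```text
clock: 8.65
eef_pos: [521.3, -88.6, 45.6]
tool_rot: [-3.141, -0.0, 1.578]
force: [-0.5, -0.5, 0.4]
width: 59.3
gripper_force: 0.0
```

```bash
python3 - <<'E'
from h import *
s=read_state();print(s['eef_pos'],s['tool_rot'],s['force'],s['width'])
a=get_image("top")[:,:,::-1];b=get_image("scene")[:,:,::-1]
cv2.imwrite("pics/top5.png",a);cv2.imwrite("pics/scene5.png",b)
cv2.imwrite("pics/g5.png",np.hstack([cv2.resize(a[165:235,335:405],(400,400),interpolation=2),cv2.resize(b[190:280,310:400],(400,400),interpolation=2)]))
E
```

```text
[521.2956446  -88.6247329   45.62252656] [-3.14136195e+00 -2.32555020e-06  1.57783145e+00] [-0.45961416 -0.50871293  0.38850042] 59.31535872555861
```

View pics/g5.png

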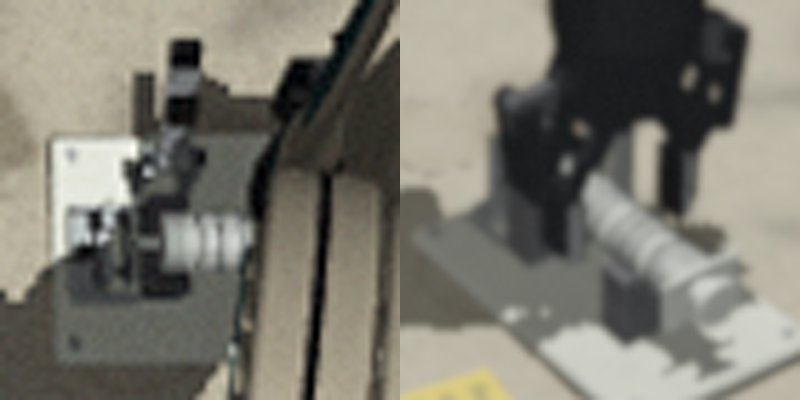

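The syringe now lies level in both Vs. I withdraw, shut the fingers and go behind the thumb disc to push it.

Call:
play_rows(deltas=[0,0,-40,0,0,0,0.7,0,0,-70,0,0,0,0.7,-40,0,-75,0,0,0,0,-98,0,-75,0,0,0,0,-98,0,-75,0,0,0,0,-98,0,-60,0,0,0,0,-98,0,-20,0,0,0,0,-98,0,2,0,0,0,0,-98,0,2,0,0,0,0])

```text
clock: 9.88
eef_pos: [520.3, -184.1, 41.4]
tool_rot: [-3.137, -0.003, 1.58]
force: [-0.1, -0.7, 1.0]
width: -0.1
gripper_force: 0.0
```

Call:
play_rows(deltas=[3,0,0,0,0,0,0,5,0,0,0,0,0,0,5,0,0,0,0,0,0])

```text
clock: 10.25
eef_pos: [522.6, -181.3, 44.6]
tool_rot: [3.14, 0.0, 1.579]
force: [1.4, -0.3, 0.6]
width: -0.1
gripper_force: 0.0
```

Call:
play_rows(deltas=[2,0,0,0,0,0,0,4,0,0,0,0,0,0,6,0,0,0,0,0,0,7,0,0,0,0,0,0,8,0,0,0,0,0,0,8,0,0,0,0,0,0])

```text
clock: 11.0
eef_pos: [521.9, -173.6, 43.8]
tool_rot: [-3.142, 0.0, 1.578]
force: [0.6, -0.7, 0.1]
width: 0.1
gripper_force: 0.2
```

Call:
play_rows(deltas=[1,0,0,0,0,0,0,2,0,0,0,0,0,0,3,0,0,0,0,0,0,3,0,0,0,0,0,0])

```text
clock: 11.5
eef_pos: [521.9, -170.4, 43.8]
tool_rot: [-3.141, -0.0, 1.578]
force: [0.6, -0.5, 0.1]
width: 0.0
gripper_force: 0.0
```

```bash
python3 - <<'E'
from h import *
s=read_state();print(s['eef_pos'],s['force'])
a=get_image("top")[:,:,::-1];b=get_image("scene")[:,:,::-1]
cv2.imwrite("pics/g6.png",np.hstack([cv2.resize(a[165:235,335:405],(400,400),interpolation=2),cv2.resize(b[190:280,310:400],(400,400),interpolation=2)]))
E
```

```text
[ 521.8525733  -170.3871292    43.76761752] [ 0.6020338  -0.53053989  0.07250319]
```

View pics/g6.png

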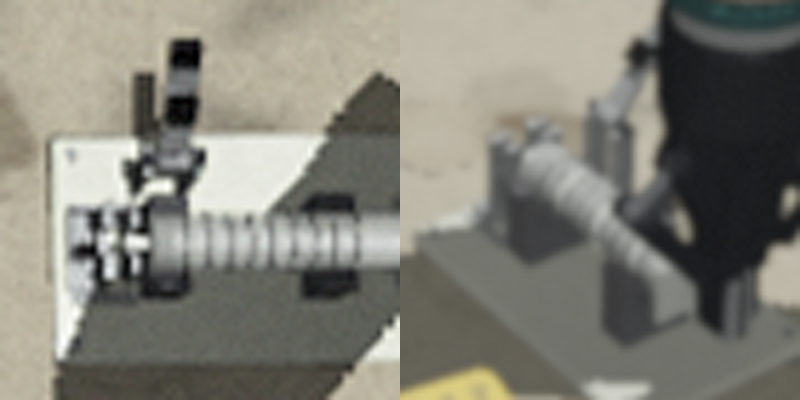

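The syringe is seated and centred, and its shoulder (crop column ~147) is a few mm short of the face plate. I creep forward.

Call:
play_rows(deltas=[1,0,0,0,0,0,0,2,0,0,0,0,0,0,2,0,0,0,0,0,0])

```text
clock: 11.98
eef_pos: [521.8, -168.4, 43.7]
tool_rot: [-3.141, -0.0, 1.578]
force: [-0.8, 0.6, 0.0]
width: 0.0
gripper_force: 0.0
```

Call:
play_rows(deltas=[1,0,0,0,0,0,0,1.5,0,0,0,0,0,0,1.5,0,0,0,0,0,0])

```text
clock: 12.35
eef_pos: [521.8, -167.0, 43.8]
tool_rot: [-3.141, -0.0, 1.578]
force: [-0.2, 0.5, -0.1]
width: -0.1
gripper_force: 0.0
```

Call:
play_rows(deltas=[1,0,0,0,0,0,0,1.5,0,0,0,0,0,0,1.5,0,0,0,0,0,0])

```text
clock: 12.72
eef_pos: [521.8, -165.5, 43.8]
tool_rot: [-3.141, -0.0, 1.578]
force: [-0.4, 0.8, 0.0]
width: -0.1
gripper_force: 0.0
```

Call:
play_rows(deltas=[1,0,0,0,0,0,0,1.5,0,0,0,0,0,0,1.5,0,0,0,0,0,0])

```text
clock: 13.1
eef_pos: [521.8, -164.0, 43.8]
tool_rot: [-3.142, -0.0, 1.578]
force: [0.3, -0.6, -0.3]
width: -0.1
gripper_force: 0.0
```

Call:
play_rows(deltas=[1,0,0,0,0,0,0,1.5,0,0,0,0,0,0,1.5,0,0,0,0,0,0])

```text
clock: 13.48
eef_pos: [521.8, -162.7, 43.8]
tool_rot: [-3.142, 0.0, 1.578]
force: [-1.1, -1.5, -0.3]
width: -0.2
gripper_force: 0.3
```

Call:
play_rows(deltas=[0.5,0,0,0,0,0,0,1,0,0,0,0,0,0,1,0,0,0,0,0,0])

```text
clock: 13.85
eef_pos: [521.8, -161.7, 43.8]
tool_rot: [-3.142, 0.0, 1.578]
force: [-0.1, -1.7, 0.5]
width: 0.1
gripper_force: 0.4
```

In the spring range now, so I use 1 mm steps.

Call:
play_rows(deltas=[0.5,0,0,0,0,0,0,1,0,0,0,0,0,0,1,0,0,0,0,0,0])

```text
clock: 14.22
eef_pos: [521.8, -161.1, 43.8]
tool_rot: [3.141, 0.001, 1.577]
force: [-0.0, -2.4, 0.4]
width: -0.3
gripper_force: 1.2
```

Call:
play_rows(deltas=[0.4,0,0,0,0,0,0,0.7,0,0,0,0,0,0,0.7,0,0,0,0,0,0])

```text
clock: 14.6
eef_pos: [521.9, -161.0, 43.9]
tool_rot: [3.141, 0.001, 1.577]
force: [0.0, -4.9, -0.6]
width: 0.0
gripper_force: 2.5
```

Call:
play_rows(deltas=[0.1,0,0,0,0,0,0,0.1,0,0,0,0,0,0,0.1,0,0,0,0,0,0,0.1,0,0,0,0,0,0,0.1,0,0,0,0,0,0,0.1,0,0,0,0,0,0,0.1,0,0,0,0,0,0,0.1,0,0,0,0,0,0])

```text
clock: 15.6
eef_pos: [521.9, -161.0, 43.9]
tool_rot: [3.141, 0.001, 1.577]
force: [-0.6, -5.7, -0.1]
width: 0.0
gripper_force: 2.6
```

It was held at about 5 N for a second. I ease off, rise and go round behind the strap.

Call:
play_rows(deltas=[-1,0,0,0,0,0,0,-2,0,0,0,0,0,0,-3.5,0,0,0,0,0,0,-8,0,0,0,0,0,0,-20,0,0,0,0,0,0,-20,0,-55,0,0,0,0,-20,0,-110,0,0,0,0,-20,0,-150,0,0,0,0,-20,0,-150,0,0,0,0])

```text
clock: 16.73
eef_pos: [523.9, -181.6, 197.1]
tool_rot: [3.135, 0.002, 1.577]
force: [-0.3, 0.3, -0.2]
width: -0.0
gripper_force: 0.0
```

Call:
play_rows(deltas=[30,55,0,0,0,0,0,60,100,0,0,0,0,0,100,124,0,0,0,0,0,147,124,0,0,0,0,0,147,124,0,0,0,0,0,147,124,40,0,0,0,0,147,124,80,0,0,0,0,147,124,80,0,0,0,0])

```text
clock: 17.73
eef_pos: [641.5, -33.0, 110.0]
tool_rot: [-3.133, 0.0, 1.576]
force: [-0.3, -0.8, -0.0]
width: -0.0
gripper_force: 0.0
```

```bash
python3 - <<'E'
from h import *
s=read_state();print(s['eef_pos'],s['force'])
a=get_image("top")[:,:,::-1];b=get_image("scene")[:,:,::-1]
cv2.imwrite("pics/g7.png",np.hstack([cv2.resize(a[145:215,335:405],(400,400),interpolation=2),cv2.resize(b[170:260,320:410],(400,400),interpolation=2)]))
E
```

```text
[641.4626506  -33.04144502 109.95176657] [-0.26496773 -0.78514944 -0.01496161]
```

View pics/g7.png

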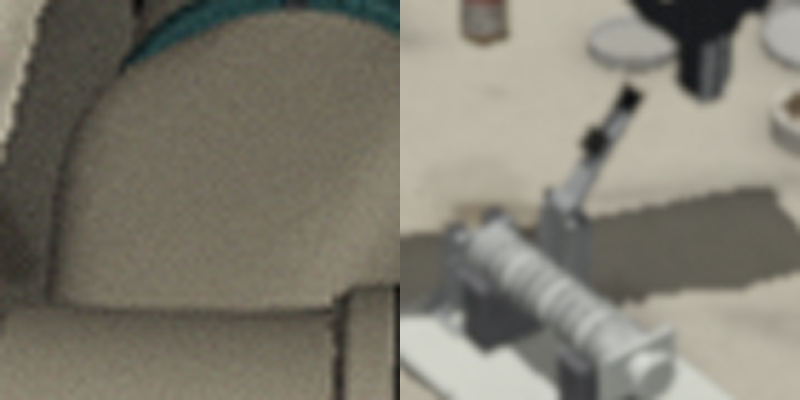

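The finger stands on the +x side of the strap, with its tip slightly below the strap's tip. I sweep towards -x until it touches.

Call:
play_rows(deltas=[0,-6,0,0,0,0,0,0,-12,0,0,0,0,0,0,-15,0,0,0,0,0,0,-15,0,0,0,0,0])

```text
clock: 18.32
eef_pos: [629.8, -32.0, 114.3]
tool_rot: [3.141, -0.0, 1.578]
force: [0.7, 0.3, 0.0]
width: 0.1
gripper_force: 0.0
```

Call:
play_rows(deltas=[0,-4,0,0,0,0,0,0,-8,0,0,0,0,0,0,-10,0,0,0,0,0,0,-10,0,0,0,0,0])

```text
clock: 18.82
eef_pos: [619.8, -32.2, 113.8]
tool_rot: [-3.141, -0.0, 1.578]
force: [0.4, -0.0, 0.3]
width: -0.3
gripper_force: 0.0
```

Call:
play_rows(deltas=[0,-4,0,0,0,0,0,0,-8,0,0,0,0,0,0,-10,0,0,0,0,0,0,-10,0,0,0,0,0])

```text
clock: 19.32
eef_pos: [613.3, -32.2, 115.2]
tool_rot: [3.134, 0.001, 1.578]
force: [5.6, 0.0, 2.1]
width: 0.0
gripper_force: 2.8
```

Call:
play_rows(deltas=[0,-8,0,0,0,0,0,0,-16,-2,0,0,0,0,0,-24,-5,0,0,0,0,0,-32,-8,0,0,0,0,0,-40,-10,0,0,0,0,0,-48,-10,0,0,0,0,0,-55,-10,0,0,0,0,0,-55,-10,0,0,0,0])

```text
clock: 20.32
eef_pos: [553.3, -32.6, 123.3]
tool_rot: [-3.139, -0.0, 1.578]
force: [1.3, -1.1, -1.0]
width: 0.1
gripper_force: 0.9
```

Call:
play_rows(deltas=[0,-7,3,0,0,0,0,0,-13,6,0,0,0,0,0,-19,11,0,0,0,0,0,-24,17,0,0,0,0,0,-24,17,0,0,0,0])

```text
clock: 20.95
eef_pos: [529.0, -32.6, 106.3]
tool_rot: [-3.138, -0.001, 1.578]
force: [0.5, -0.7, 0.7]
width: 0.2
gripper_force: 0.6
```

Call:
play_rows(deltas=[0,-3,5,0,0,0,0,0,-5,10,0,0,0,0,0,-6,14,0,0,0,0])

```text
clock: 21.32
eef_pos: [522.5, -32.5, 92.4]
tool_rot: [-3.137, -0.001, 1.578]
force: [-3.0, -0.7, 6.2]
width: 0.3
gripper_force: 2.9
```

Call:
play_rows(deltas=[0,0,0,0,0,0,0])

```text
clock: 21.45
eef_pos: [522.6, -32.5, 92.1]
tool_rot: [-3.137, -0.001, 1.578]
force: [-0.0, -0.2, 0.5]
width: -0.0
gripper_force: 0.4
```

The strap follows. I lift, move over the tab (x≈496) and press down.

Call:
play_rows(deltas=[0,0,-20,0,0,0,0,0,-15,-20,0,0,0,0,0,-26,-20,0,0,0,0,0,-26,-20,0,0,0,0,0,-26,-10,0,0,0,0,0,-26,-6,0,0,0,0,0,-26,-6,0,0,0,0])

```text
clock: 22.32
eef_pos: [498.8, -33.0, 98.2]
tool_rot: [-3.141, -0.0, 1.578]
force: [0.1, 1.4, -0.2]
width: 0.1
gripper_force: 0.0
```

Call:
play_rows(deltas=[0,0,3,0,0,0,0,0,0,6,0,0,0,0,0,0,8,0,0,0,0])

```text
clock: 22.7
eef_pos: [498.6, -33.1, 90.7]
tool_rot: [-3.141, -0.0, 1.578]
force: [-1.9, -0.5, 4.1]
width: -0.1
gripper_force: 1.8
```

Call:
play_rows(deltas=[0,0,2,0,0,0,0,0,0,3,0,0,0,0,0,0,4,0,0,0,0])

```text
clock: 23.08
eef_pos: [498.8, -33.0, 86.7]
tool_rot: [-3.141, -0.0, 1.578]
force: [-2.0, -0.9, 3.9]
width: 0.0
gripper_force: 1.8
```

Call:
play_rows(deltas=[0,0,1,0,0,0,0,0,0,2,0,0,0,0,0,0,3,0,0,0,0])

```text
clock: 23.45
eef_pos: [498.7, -33.0, 83.7]
tool_rot: [-3.141, -0.0, 1.578]
force: [-2.8, 0.5, 3.8]
width: 0.1
gripper_force: 1.8
```

Call:
play_rows(deltas=[0,0,1,0,0,0,0,0,0,1,0,0,0,0])

```text
clock: 23.7
eef_pos: [499.3, -32.9, 82.7]
tool_rot: [3.141, 0.0, 1.578]
force: [-0.2, 0.7, 1.0]
width: 0.2
gripper_force: 0.2
```

Call:
play_rows(deltas=[0,0,1,0,0,0,0,0,0,1,0,0,0,0])

```text
clock: 23.95
eef_pos: [499.5, -33.0, 81.9]
tool_rot: [3.141, 0.0, 1.578]
force: [-0.5, -0.2, 2.3]
width: 0.1
gripper_force: 1.2
```

Call:
play_rows(deltas=[0,0,1,0,0,0,0,0,0,1,0,0,0,0])

```text
clock: 24.2
eef_pos: [499.4, -33.0, 80.9]
tool_rot: [3.141, 0.0, 1.578]
force: [-0.6, -0.5, 4.2]
width: 0.0
gripper_force: 2.0
```

Call:
play_rows(deltas=[0,0,0.7,0,0,0,0,0,0,0.7,0,0,0,0])

```text
clock: 24.45
eef_pos: [499.4, -33.0, 80.3]
tool_rot: [3.141, -0.0, 1.578]
force: [-0.9, 0.8, 4.4]
width: -0.0
gripper_force: 2.6
```

Call:
play_rows(deltas=[0,0,0.8,0,0,0,0,0,0,0.8,0,0,0,0])

```text
clock: 24.7
eef_pos: [499.3, -33.0, 79.6]
tool_rot: [3.141, -0.0, 1.578]
force: [-0.5, 1.1, 6.3]
width: 0.1
gripper_force: 3.1
```

Call:
play_rows(deltas=[0,0,0.7,0,0,0,0,0,0,0.7,0,0,0,0])

```text
clock: 24.95
eef_pos: [499.3, -33.0, 79.0]
tool_rot: [3.141, -0.0, 1.578]
force: [-0.8, 0.2, 8.1]
width: 0.1
gripper_force: 3.8
```

Call:
play_rows(deltas=[0,0,0.3,0,0,0,0,0,0,0.3,0,0,0,0,0,0,0.3,0,0,0,0,0,0,0.3,0,0,0,0])

```text
clock: 25.45
eef_pos: [499.3, -33.0, 78.8]
tool_rot: [3.141, -0.0, 1.578]
force: [-2.2, -0.2, 7.3]
width: 0.4
gripper_force: 4.4
```

Call:
play_rows(deltas=[0,0,-1,0,0,0,0,0,0,-3,0,0,0,0,0,0,-10,0,0,0,0,0,0,-50,0,0,0,0,-40,-40,-110,0,0,0,0,-90,-80,-140,0,0,0,0,-130,-100,-140,0,0,0,0,-130,-100,-140,0,0,0,0])

```text
clock: 26.45
eef_pos: [397.9, -167.5, 219.9]
tool_rot: [3.14, 0.002, 1.57]
force: [0.0, 0.6, -0.3]
width: -0.1
gripper_force: 0.0
```

```bash
python3 - <<'E'
from h import *
s=read_state();print(s['eef_pos'],s['force'],s['clock'])
a=get_image("top")[:,:,::-1].copy();b=get_image("scene")[:,:,::-1].copy()
cv2.imwrite("pics/topf.png",a);cv2.imwrite("pics/scenef.png",b)
# black pixels (pad/tab) near strap, expected closed tab location vs image
for n,im in(("top",a),("scene",b)):
    p=proj(n,[[496,-34,80],[520,-34,80],[558,-34,77]]); print(n,p.round(1).tolist(),[im[int(v+.5),int(u+.5)].tolist() for u,v in p])
# bystander drift vs start, and stop region
t0=cv2.imread("pics/top0.png")
for nm,(x,y) in dict(bottle=(263,144),dish=(310,258),notes=(400,255)).items(): print(nm,float(cv2.absdiff(a[y-12:y+12,x-12:x+12],t0[y-12:y+12,x-12:x+12]).mean()))
E
```

```text
[ 397.89391585 -167.48120345  219.87031322] [ 0.032401    0.63372736 -0.27822539] 26.45
top [[366.0, 214.4], [365.9, 205.4], [365.6, 191.5]] [[35, 34, 34], [201, 199, 197], [166, 166, 163]]
scene [[335.0, 223.3], [343.8, 219.9], [357.4, 215.7]] [[87, 89, 89], [166, 167, 164], [148, 149, 147]]
bottle 11.233796296296296
dish 12.002314814814815
notes 91.18923611111111
```

```bash
python3 -c "
from cell import *
print(finish_job())"
```

```text
the job is handed in; nothing more can be done
None
```

I handed the job in at about 26.5 s with no verdict returned. The syringe lay in both Vs and was pressed on the stop at about 5 N for 1 s. The strap was pressed down at about 8 N at the tab, and the last top picture shows the tab where it should be when closed. Two things were not checked at the end: whether the syringe still touched the stop, and the pad of notes, which the arm hid.

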